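# Set the length stop and load the casting

## Task

Set up the aluminium length-stop fixture: first slide the blue stop with the orange grip along its track until its yellow pointer lines up with the red marker, and let go of it. Then take the single loose aluminium casting beside the fixture (not one from the blue tray) and lay it flat in the bed between the two rails, its flange end butted against the steel face of the stop without pushing the stop off the marker. Set the casting down rather than drop it, and leave the other things on the bench where they are.

Things in the scene. Friction and masses are not known exactly. Their poses are not given: they have to be found in the camera images.
- fixture: Fixed aluminium base plate, 320 mm along its y, 165 mm in x (-75 to +90 mm), 16 mm thick; origin under it at bench height, mid-length. Bed: strip between two steel rails along y (8 mm above the plate, 68 mm apart inside, centred on x = -25 mm). Track along y at x = +47 mm; white scale on the far edge. Heading within 0.2 rad of the world's, place varies by cm.
- bed (a point): Point on the bed's surface (top of the plate, 16 mm above the bench), midway between the rails and at mid-length. Axes as the fixture's: y along the rails, z up.
- stop (a joint): Position of the sliding stop along the track in m: 0 at the -y end of the fixture, growing towards the fixture's +y, up to 0.14. At 0 the stop's centre is at fixture y = -125 mm. It starts between 0 and 0.025. Stiff slide: about 6 N moves it, and it stays where it is left.
- stop_grip (a point): Pinch point on the stop's orange upright grip, 66 mm above the bench. Grip: 36 mm (fixture x) by 24 mm (fixture y, along the track), top 85 mm above the bench. It stands on the blue carriage (44 mm by 40 mm along the track, top 40 mm above the bench), from which a blue arm (top 46 mm above the bench) reaches over the bed. Axes as the fixture's.
- stop_face (a point): Point on the stop's flat steel face that looks to the fixture's +y, midway between the rails, at the bed's surface height. The face is 60 mm wide and reaches 30 mm above the bed. The casting butts here, on the +y side. It lies 20 mm to +y of the stop's centre. Axes as the fixture's.
- stop_pointer (a point): Tip of the yellow pointer (6 mm wide, 12 mm tall), on the far (+x) side of the blue carriage at its middle, 21 mm above the bench. Same fixture y as the grip. Axes as the fixture's.
- marker: Red block fixed on the fixture's scale edge, 8 mm wide along the track, 16 mm tall, nose towards the track: the pointer lines up when it is at the same fixture y as the marker's centre. Origin under it, on the plate; axes as the fixture's. It stands at fixture y from -75 to 0 mm (stop joint 0.05 to 0.125).
- casting: The loose aluminium casting left or right of the fixture (a tray at the back holds fixed ones like it), 0.3 to 0.65 kg: flange 60 (x) by 90 (y) by 14 mm, barrel 36 mm thick along y, upright tower 40 (x) by 44 mm (y) in the middle, top 85 mm above the underside. Grip the tower at 60 to 75 mm height. Origin: centre of the underside, z up, flange ends at y = +-45 mm; either may butt the stop.
- cover: Bystander: rust-red round cast-iron cover, 92 mm across, with a 40 mm hub, 66 mm high, on the side of the fixture opposite the casting. Origin: centre of the underside.
- screwdriver: Bystander: screwdriver with green handle, 190 mm long, lying behind the fixture.
- oil_can: Bystander: dark steel oil can, 72 mm across, 150 mm high, with a thin spout, to the left. Origin: centre of the underside.
- paste_jar: Bystander: white jar with a red cap, 68 mm across, 75 mm high, to the right. Origin: centre of the underside.
- pad_block: Bystander: pale wooden block 70 x 110 x 30 mm behind the fixture. Origin: centre of the underside.
Things that resemble listed ones, but are neither listed nor needed, are in the scene too. Of the things that look like the casting, the largest one is meant.

How it is judged:
By the outcome, as a careful person would: the job done as asked, in the order asked, and still so for the second after the job is handed in, with the robot touching nothing.
It also fails if it takes over 64 s, if anything falls off the work surface, if the arm or the gripper's body presses on something with over 40 N, if the wrist force passes 120 N, or if a joint passes its speed limit or range.

## Robot

A 6-joint arm with a two-finger parallel gripper is mounted at the origin on the work surface. World frame = base frame: x ahead of the robot, y to its left, z up, the work surface at z = 0. Lengths are in m, angles in rad, forces in N, time in s.
With the tool pointing down it reaches from about 0.3 to 1 m from the base axis. Payload 5.1 kg.
Tool frame: the origin (TCP) lies midway between the tips of the shut fingers; the grasp point (between the pads) lies 19 mm behind it; x points along the fingers, z is the direction in which the jaws open and shut, and the axes are right-handed (so a half turn about x gives the same grasp; the last joint's range is limited). The gripper opens to 95 mm and grips with 3 to 60 N. Pads are 20 mm wide; open, the fingers measure 119 mm over their backs; the gripper's body (75 mm by 180 mm) begins 59 mm behind the grasp point.
Start: joints at [-1.411, 0.124, 1.65, -0, 1.367, -0.083], TCP at [0.156, -0.631, 0.215] pointing down, gripper open.
Joint ranges: [-2.61, 2.61], [-1.02, 2.33], [0.03, 2.71], [-1.35, 4.49], [0.32, 2.68], [-2.91, 2.91]. Speed limits (rad/s): [2.57, 2.57, 3.14, 3.14, 3.14, 3.14].

## Interface

Orientations are given as a unit quaternion [x, y, z, w].
In Python, from bench import state, read_camera, finish_job, boxes_of, cut_out, spot_point gives the robot as it stands.
- The arm moves only by the shell command python3 -m creep 'ROWS' [FORCE]. ROWS is JSON, a list of rows, each a list of 5 numbers: the shift along the tool's x, y, z in units of 40 mm (1.0 is 40 mm), then the turn about the tool's x in units of 5 degrees (1.0 is 5 degrees), then the opening in per cent of the stroke, from 0 (shut) to 100 (fully open). A call has exactly 8 rows; each row is the pose to reach, as a shift and turn from the pose commanded when the call began, along the tool's axes at that moment; what a row does not reach only later rows make up. A row lasts 1/12 s, in which the tool goes at most 41.7 mm and 7.16 degrees, less where a joint would pass 70% of its speed; a pose out of reach is approached as far as the arm can. A call with a gripper value outside its range is refused whole. The fingers move at their own pace and stop on an object; FORCE is the grip in N (left out, the last holds). Time passes only in rows, so rows that repeat a pose let the fingers close, or fill a call up. It gives the time, the measured TCP pose, the force and the opening at its end, in the units of the state.
- state(): the state, without advancing time (a new reading comes with each control period).
- read_camera(name): name is "scene" or "top" or "wrist"; returns a dict with "color" (420x560x3 uint8, red, green, blue), "fx", "fy", "cx", "cy" (pixels), "world_from_camera" (4x4, takes a point from camera to world coordinates). Camera axes: x right, y down, z forward; pixel columns grow to the right and rows downward; lengths in m; the calibration is good to about 2 mm. A picture is of the moment at which its call begins. There is no depth.
- finish_job(): hands the job in, once; it reports no verdict.
Trained networks look in a picture, given as the dict that the camera call returned (one of the last four; its "shot" number tells which), for a name from the list of things; names that differ only in an ending like _2 or _b are one class to them, and where a whole thing is asked for, a point or a joint stands for the part that bears it (a point fixed in the world has none). Each returns a list of dicts, best first, with "p" (0 to 1); they miss things now and then, are a little off and sometimes report something else, mostly with a low value. They report only what shows in the picture. A call takes as long as a camera call. They do not tell look-alikes from the thing itself.
- boxes_of(name, picture): "centre" ([x, y, z] in m, in world coordinates, good to about 4 mm: the middle of the surface that is visible of it).
- cut_out(name, picture): "region" (420x560 bool, what is visible of it).
- spot_point(name, picture): "centre" ([x, y, z] in m, in world coordinates, good to about 4 mm: a listed point, or the origin of a listed thing).
The state is a dict: "time": time; "joint_positions": joint angles; "dq": joint speeds; "joint_torque": joint torques, N m; "ee_pos": TCP position; "eef_rot": TCP orientation; "ft_force": force on the tool from outside, world axes, zero at the start; "torque": the same for the moment, N m; "opening": finger opening in m.
Only numpy, scipy, OpenCV 4.12 (cv2) and the standard library are available. Lean on these libraries where they do the work, as an engineer would, in place of code of your own. Each camera call takes 0.05 s, during which the arm holds its last target.

## Working session

There is one attempt and no reset: what is moved stays moved. The work goes in short steps, Python scripts to look and compute and a shell command to move; the robot and the scene stay as the last step left them, time stands still between calls to the robot, and variables do not carry over. Pictures are saved under pics/ and viewed, and the job is handed in when it is done.

```bash
ls; mkdir -p pics; cat > h.py <<'E'
import numpy as np, cv2
from bench import *
def save(p,n): cv2.imwrite('pics/'+n,cv2.cvtColor(p['color'],cv2.COLOR_RGB2BGR))
def proj(p,X):
    T=np.linalg.inv(np.array(p['world_from_camera'])); c=T[:3,:3]@np.array(X)+T[:3,3]
    return np.array([p['fx']*c[0]/c[2]+p['cx'],p['fy']*c[1]/c[2]+p['cy']])
def ray(p,u,v):
    T=np.array(p['world_from_camera']); d=T[:3,:3]@np.array([(u-p['cx'])/p['fx'],(v-p['cy'])/p['fy'],1]); return T[:3,3],d/np.linalg.norm(d)
def onz(p,u,v,z):
    o,d=ray(p,u,v); return o+d*(z-o[2])/d[2]
def tri(obs):
    A=np.zeros((3,3));b=np.zeros(3)
    for p,u,v in obs:
        o,d=ray(p,u,v);M=np.eye(3)-np.outer(d,d);A+=M;b+=M@o
    return np.linalg.solve(A,b)
E
python3 - <<'E'
from h import *
for n in ['scene','top']:
    p=read_camera(n); save(p,n+'0.png')
    print(n,np.round(np.array(p['world_from_camera']),3).tolist(),p['fx'])
    for k in ['bed','stop_grip','stop_face','stop_pointer','marker','casting','fixture','cover']:
        print(k,[(np.round(d['centre'],3).tolist(),round(d['p'],2)) for d in spot_point(k,p)][:4])
s=state();print(s)
E
```

```text
pics
scene [[0.742, 0.411, -0.53, 1.132], [0.671, -0.446, 0.593, -0.645], [0.007, -0.795, -0.606, 0.715], [0.0, 0.0, 0.0, 1.0]] 408.6829287545966
bed [([0.484, -0.002, 0.02], 0.73)]
stop_grip [([0.533, -0.142, 0.069], 0.95), ([0.482, 0.336, -0.0], 0.67)]
stop_face [([0.467, -0.107, 0.014], 0.97)]
stop_pointer [([0.562, -0.137, 0.021], 0.72), ([0.624, -0.448, -0.001], 0.37)]
marker [([0.585, -0.048, 0.014], 0.58)]
casting [([0.457, -0.303, -0.002], 0.95), ([0.352, -0.262, 0.002], 0.77), ([0.576, -0.314, -0.002], 0.61)]
fixture [([0.507, -0.008, -0.002], 0.8)]
cover [([0.482, 0.337, -0.003], 0.74)]
top [[-0.007, -0.993, 0.119, 0.397], [-1.0, 0.007, -0.004, 0.001], [0.003, -0.119, -0.993, 1.412], [0.0, 0.0, 0.0, 1.0]] 525.456110395867
bed []
stop_grip [([0.529, -0.138, 0.064], 0.84), ([0.558, 0.498, 0.002], 0.54)]
stop_face [([0.463, -0.104, 0.016], 0.73)]
stop_pointer [([0.563, -0.139, 0.02], 0.64)]
marker []
casting [([0.583, -0.319, 0.003], 0.91), ([0.353, -0.265, -0.003], 0.75), ([0.455, -0.307, -0.0], 0.72)]
fixture [([0.507, -0.007, 0.003], 0.74), ([0.48, 0.334, -0.001], 0.52)]
cover [([0.483, 0.334, -0.002], 0.83)]
{'time': 0.9, 'joint_positions': array([-1.41058516e+00,  1.23758320e-01,  1.65032162e+00, -7.89582795e-06,
        1.36750970e+00, -8.26022340e-02]), 'dq': array([-0.00057145,  0.00099189, -0.00137591,  0.00132119, -0.00107677,
       -0.00033679]), 'joint_torque': array([ 1.68367857e-03, -4.17576420e+01, -3.60231900e+01,  7.77631905e-02,
        4.28413460e-02, -8.37648798e-06]), 'ee_pos': array([ 0.15624666, -0.63091622,  0.21467042]), 'eef_rot': array([ 0.43576212,  0.55687539, -0.43576758,  0.55687324]), 'ft_force': array([-0.67165786,  0.35127931, -0.26014453]), 'torque': array([ 0.05240288, -0.01064219, -0.03172762]), 'opening': 0.09535819347620522}
```

View pics/scene0.png

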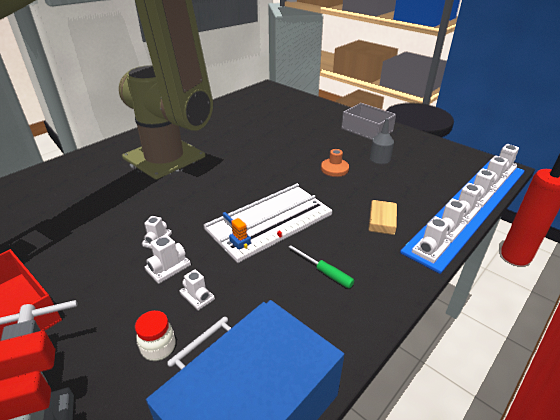

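View pics/top0.png

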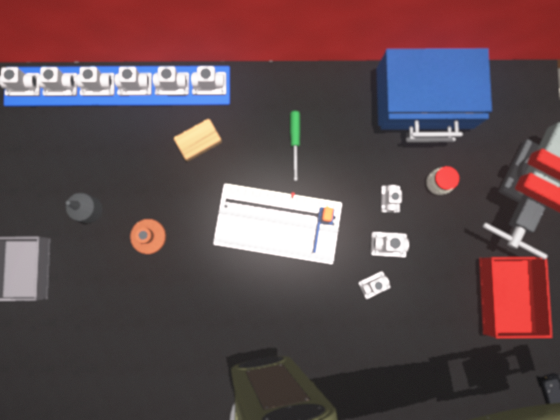

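The scene picture shows the fixture with the orange grip at (238,230), the red marker at (279,234) and the cover at (335,162). There are three castings: the largest at (165,260), smaller ones at (155,230) and (197,290). In the top view the grip is at (328,215), the marker at (293,195) and the largest casting at (390,244). Next I'll fit the fixture's heading and work out the tool axes.

```bash
cat >> h.py <<'E'
from scipy.spatial.transform import Rotation as R
def rel(target,yawdir=None,s=None):
    "shift in tool units to world target TCP; yawdir=desired world jaw dir (z) -> turn deg about tool x"
    s=s or state(); M=R.from_quat(s['eef_rot']).as_matrix()
    d=M.T@(np.array(target)-s['ee_pos'])/0.04
    out=[np.round(d,3).tolist()]
    if yawdir is not None:
        z=M.T@np.array(yawdir); a=np.degrees(np.arctan2(-z[1],z[2])); a=(a+90)%180-90
        out.append(('deg',round(a,2),'units',round(a/5,3)))
    return out
E
python3 - <<'E'
from h import *
s=state(); print(R.from_quat(s['eef_rot']).as_matrix().round(3))
p=read_camera('top')
img=p['color'];
for n,(x0,y0,x1,y1) in {'fx':(205,175,350,270),'ca':(340,175,430,305)}.items():
    c=img[y0:y1,x0:x1]; k=min(800//(x1-x0),600//(y1-y0)); c=cv2.resize(c,None,fx=k,fy=k,interpolation=cv2.INTER_CUBIC); cv2.imwrite(f'pics/{n}1.png',c[:,:,::-1]); print(n,k)
ms=cut_out('fixture',p)
for d in ms[:2]:
    m=d['region'].astype(np.uint8); print(d['p'],m.sum(),cv2.minAreaRect(np.argwhere(m)[:,::-1].astype(np.float32)))
for d in cut_out('casting',p)[:4]:
    m=d['region'].astype(np.uint8); print(d['p'],m.sum(),cv2.minAreaRect(np.argwhere(m)[:,::-1].astype(np.float32)))
p=read_camera('wrist'); save(p,'w0.png'); print(np.array(p['world_from_camera']).round(3).tolist(),p['fx'])
E
```

```text
[[-0.     0.971  0.24 ]
 [-0.     0.24  -0.971]
 [-1.    -0.     0.   ]]
fx 5
ca 4
0.64 7486 ((277.05224609375, 223.41453552246094), (121.26404571533203, 62.96653366088867), 9.637537956237793)
0.88 795 ((388.80743408203125, 244.08172607421875), (36.678436279296875, 23.391857147216797), 3.5763344764709473)
0.59 458 ((373.1999816894531, 284.9000244140625), (17.88854217529297, 27.280027389526367), 63.43495178222656)
0.58 489 ((390.5, 199.0), (26.0, 19.0), 90.0)
0.56 348 ((323.64794921875, 228.8046417236328), (17.113597869873047, 46.04296112060547), 5.52754020690918)
[[0.24, -0.943, -0.23, 0.221], [-0.971, -0.233, -0.057, -0.615], [0.001, 0.237, -0.971, 0.385], [0.0, 0.0, 0.0, 1.0]] 350.9644611327367
```

View pics/fx1.png

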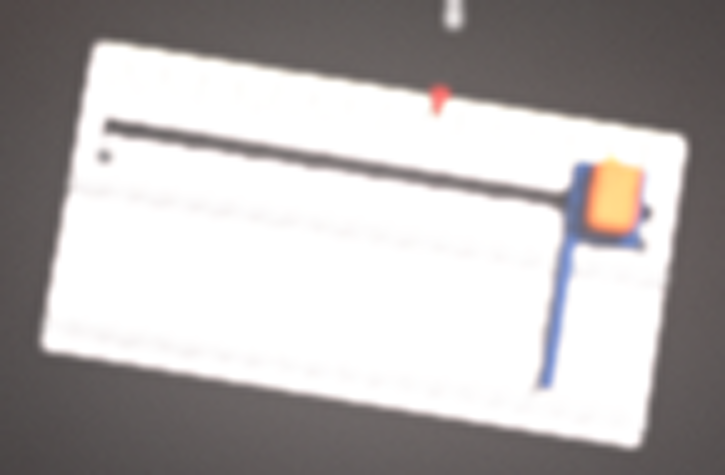

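View pics/ca1.png

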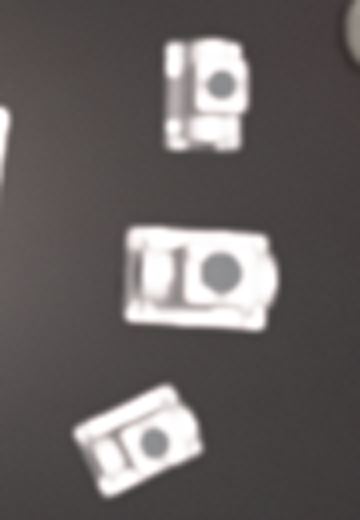

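```bash
python3 - <<'E'
from h import *
p=read_camera('top')
c=[np.array([a,b])/5+[205,175] for a,b in [(95,42),(685,135),(640,447),(43,350)]]
W=[onz(p,*q,0.016) for q in c]; print(np.round(W,4).tolist())
print('ctr',np.mean(W,0), 'len',np.linalg.norm(W[0]-W[1]),np.linalg.norm(W[3]-W[2]),np.linalg.norm(W[1]-W[2]))
y1=W[0]-W[1]+W[3]-W[2]; x1=W[0]-W[3]+W[1]-W[2]
print('yaw',np.arctan2(-y1[0],y1[1]),np.arctan2(x1[1],x1[0]))
t=np.arctan2(-y1[0],y1[1]); y=[-np.sin(t),np.cos(t),0]
print(rel([0.50,-0.135,0.24],y))
E
```

```text
[[0.6243, 0.1329, 0.016], [0.5718, -0.1833, 0.016], [0.4058, -0.1559, 0.016], [0.4592, 0.1598, 0.016]]
ctr [ 0.51526724 -0.01162507  0.016     ] len 0.3206222063878454 0.3201020678033526 0.16820851396921724
yaw -0.16604880285499576 -0.16261949555304875
[[-0.634, 11.322, -9.968], ('deg', np.float64(23.43), 'units', np.float64(4.685))]
```

```bash
python3 -m creep '[[-0.1,0.75,-0.65,0.5,100],[-0.2,1.45,-1.3,1,100],[-0.3,2.2,-1.95,1.5,100],[-0.4,2.9,-2.6,2,100],[-0.5,3.6,-3.2,2.5,100],[-0.6,4.3,-3.8,3,100],[-0.6,5,-4.4,3.5,100],[-0.6,5.7,-5,4.7,100]]'; python3 - <<'E'
from h import *
print(rel([0.50,-0.135,0.24],[.163,.987,0]))
E
```

```text
time: 1.82
ee_pos: [0.3303, -0.3806, 0.2393]
eef_rot: [-0.541, -0.455, 0.541, -0.456]
ft_force: [0.3, 1.0, 0.3]
opening: 0.095
[[-0.02, 3.137, -6.772], ('deg', np.float64(-0.42), 'units', np.float64(-0.083))]
```

```bash
python3 -m creep '[[0,0.4,-0.9,0,100],[0,0.85,-1.8,0,100],[0,1.3,-2.7,0,100],[0,1.75,-3.6,0,100],[0,2.2,-4.5,0,100],[0,2.6,-5.4,0,100],[0,2.95,-6.2,0,100],[0,3.15,-6.75,0,100]]'; python3 - <<'E'
from h import *
s=state(); print(s['ee_pos'],R.from_quat(s['eef_rot']).as_matrix().round(3).tolist())
p=read_camera('wrist'); save(p,'w1.png'); print(np.array(p['world_from_camera']).round(3).tolist())
for k in ['stop_grip','stop_pointer','stop_face','marker','bed']:
    print(k,[(np.round(d['centre'],4).tolist(),round(d['p'],2)) for d in spot_point(k,p)][:3])
E
```

```text
time: 2.48
ee_pos: [0.5, -0.134, 0.2389]
eef_rot: [0.54, 0.457, -0.539, 0.457]
ft_force: [-0.4, -0.4, 0.2]
opening: 0.0954
[ 0.50001563 -0.13403726  0.23891872] [[0.001, 0.986, -0.164], [0.0, -0.164, -0.986], [-1.0, 0.001, -0.001]]
[[-0.165, -0.958, -0.233, 0.565], [-0.986, 0.16, 0.039, -0.145], [0.0, 0.236, -0.972, 0.409], [0.0, 0.0, 0.0, 1.0]]
stop_grip [([0.5356, -0.1402, 0.0641], 0.62)]
stop_pointer [([0.56, -0.1464, 0.0215], 0.66)]
stop_face []
marker [([0.5867, -0.0517, 0.0145], 0.41)]
bed [([0.4826, -0.0042, 0.0161], 0.59)]
```

View pics/w1.png

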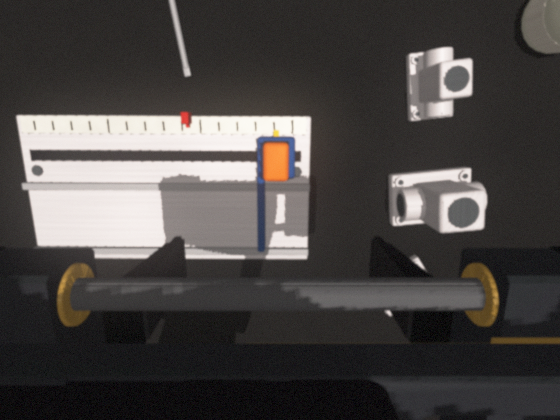

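The wrist view shows the grip top at (276,161), the pointer at (276,133) and the red marker at (185,118). The casting's tower top is at (463,212). I'll triangulate these with the top view.

```bash
cat >> h.py <<'E'
def blob(p,lo,hi,box):
    hsv=cv2.cvtColor(p['color'],cv2.COLOR_RGB2HSV); m=cv2.inRange(hsv,np.array(lo),np.array(hi)); x0,y0,x1,y1=box
    k=np.zeros_like(m); k[y0:y1,x0:x1]=m[y0:y1,x0:x1]; ys,xs=np.nonzero(k)
    return dict(n=len(xs),u=xs.mean(),v=ys.mean(),bb=(xs.min(),xs.max(),ys.min(),ys.max()))
yaw=-0.164
YF=np.array([-np.sin(yaw),np.cos(yaw),0]); XF=np.array([np.cos(yaw),np.sin(yaw),0])
E
python3 - <<'E'
from h import *
p=read_camera('wrist'); t=read_camera('top')
c=p['color'][100:200,150:320]; cv2.imwrite('pics/w1z.png',cv2.resize(c,None,fx=4,fy=4,interpolation=cv2.INTER_CUBIC)[:,:,::-1])
print('wr grip',blob(p,(5,150,200),(18,255,255),(240,130,310,190)))
print('wr ptr',blob(p,(22,120,120),(35,255,255),(250,110,310,145)))
print('wr red',blob(p,(0,150,80),(4,255,255),(160,100,210,135)))
print('top grip',blob(t,(8,120,180),(20,255,255),(310,195,345,235)))
print('top red',blob(t,(0,120,100),(6,255,255),(280,180,305,205)))
# triangulate casting tower top
print(tri([(p,463,212),(t,340+221/4,175+272/4)]))
g=tri([(p,276,161),(t,328,214)]);print('grip',g)
E
```

```text
wr grip {'n': 881, 'u': np.float64(271.60272417707154), 'v': np.float64(160.2077185017026), 'bb': (np.int64(260), np.int64(283), np.int64(142), np.int64(179))}
wr ptr {'n': 24, 'u': np.float64(272.125), 'v': np.float64(131.91666666666666), 'bb': (np.int64(270), np.int64(274), np.int64(129), np.int64(134))}
wr red {'n': 100, 'u': np.float64(181.4), 'v': np.float64(116.68), 'bb': (np.int64(177), np.int64(185), np.int64(111), np.int64(125))}h.py:29: RuntimeWarning: Mean of empty slice.
  return dict(n=len(xs),u=xs.mean(),v=ys.mean(),bb=(xs.min(),xs.max(),ys.min(),ys.max()))
  ret = ret.dtype.type(ret / rcount)
Traceback (most recent call last):
  File "h.py", line 29, in blob
    return dict(n=len(xs),u=xs.mean(),v=ys.mean(),bb=(xs.min(),xs.max(),ys.min(),ys.max()))
                                                      ~~~~~~^^
ValueError: zero-size array to reduction operation minimum which has no identity
```

View pics/w1z.png

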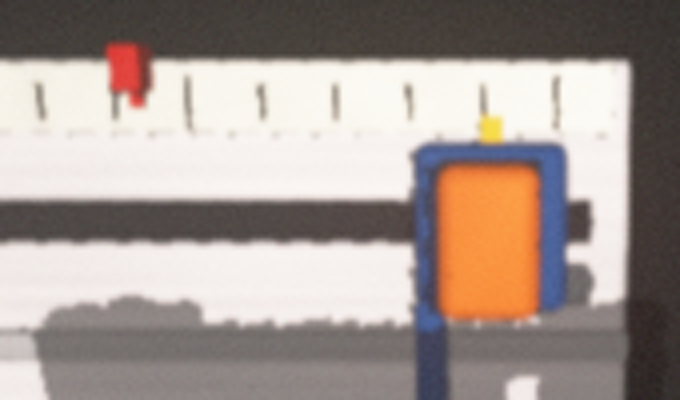

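```bash
python3 - <<'E'
from h import *
p=read_camera('wrist'); t=read_camera('top'); s=state()
b=blob(p,(5,150,200),(18,255,255),(240,130,310,190)); pt=blob(p,(22,120,120),(35,255,255),(250,110,310,145)); r=blob(p,(0,150,80),(4,255,255),(160,100,210,135))
bt=blob(t,(0,90,100),(25,255,255),(310,195,345,235)); rt=blob(t,(0,90,60),(10,255,255),(280,180,305,205))
for x in (b,pt,r,bt,rt): print(x['n'],x['u'].round(2),x['v'].round(2),[int(q) for q in x['bb']])
g=tri([(p,b['u'],b['v']),(t,bt['u'],bt['v'])]); print('grip tri',g)
print('grip z.085',onz(p,b['u'],b['v'],.085))
P=onz(p,pt['u'],pt['v'],.027); M=onz(p,(109+140)/8+150-4+4,(44+92)/8+100,.032); print('ptr',P,'red',onz(p,r['u'],r['v'],.032),tri([(p,r['u'],r['v']),(t,rt['u'],rt['v'])]))
g=onz(p,b['u'],b['v'],.085)
print('s',s['ee_pos'], 'along', YF@g,YF@P,YF@onz(p,r['u'],r['v'],.032))
print(rel([g[0],g[1],0.05],YF))
E
```

```text
h.py:29: RuntimeWarning: Mean of empty slice.
  return dict(n=len(xs),u=xs.mean(),v=ys.mean(),bb=(xs.min(),xs.max(),ys.min(),ys.max()))
  ret = ret.dtype.type(ret / rcount)
Traceback (most recent call last):
  File "h.py", line 29, in blob
    return dict(n=len(xs),u=xs.mean(),v=ys.mean(),bb=(xs.min(),xs.max(),ys.min(),ys.max()))
                                                      ~~~~~~^^
ValueError: zero-size array to reduction operation minimum which has no identity
```

```bash
python3 - <<'E'
from h import *
p=read_camera('wrist'); s=state()
t=read_camera('top'); t=dict(t); t['color']=cv2.imread('pics/top0.png')[:,:,::-1].copy()
b=blob(p,(5,150,200),(18,255,255),(240,130,310,190)); pt=blob(p,(22,120,120),(35,255,255),(250,110,310,145)); r=blob(p,(0,150,80),(4,255,255),(160,100,210,135))
bt=blob(t,(0,90,100),(25,255,255),(310,195,345,235)); rt=blob(t,(0,90,60),(10,255,255),(280,180,305,205))
for x in (b,pt,r,bt,rt): print(x['n'],x['u'].round(2),x['v'].round(2),[int(q) for q in x['bb']])
print('grip tri',tri([(p,b['u'],b['v']),(t,bt['u'],bt['v'])]),'cast',tri([(p,459,212),(t,340+221/4,175+272/4)]))
g=onz(p,b['u'],b['v'],.085); P=onz(p,pt['u'],pt['v'],.027); M=onz(p,r['u'],r['v'],.032)
print('grip',g,'ptr',P,'red',M,tri([(p,r['u'],r['v']),(t,rt['u'],rt['v'])]))
print('s',s['ee_pos'], 'along', YF@g,YF@P,YF@M)
print(rel([g[0],g[1],0.05],YF))
E
```

```text
884 271.53 160.25 [260, 283, 142, 179]
26 271.96 131.88 [270, 274, 129, 134]
100 181.28 116.94 [177, 185, 111, 125]
132 327.08 214.31 [322, 332, 207, 221]
15 292.47 193.47 [291, 294, 192, 196]
grip tri [ 0.5329659  -0.1376665   0.07047352] cast [ 0.45730376 -0.30466276  0.08936942]
grip [ 0.53391744 -0.13867259  0.085     ] ptr [ 0.55803565 -0.14246932  0.027     ] red [ 0.58894424 -0.05237326  0.032     ] [ 0.59148546 -0.05097646  0.02920007]
s [ 0.49834596 -0.13758894  0.23872302] along -0.04964142605054574 -0.04944953089982663 0.044483944675387244
[[4.718, 0.88, -0.119], ('deg', np.float64(-0.27), 'units', np.float64(-0.054))]
```

```bash
python3 -m creep '[[0.4,0.45,-0.06,0,100],[0.9,0.88,-0.12,0,100],[1.8,0.88,-0.12,0,100],[2.6,0.88,-0.12,0,100],[3.4,0.88,-0.12,0,100],[4.0,0.88,-0.12,0,100],[4.5,0.88,-0.12,0,100],[4.65,0.88,-0.12,0,100]]'; python3 - <<'E'
from h import *
p=read_camera('wrist'); save(p,'w2.png'); s=state(); print(s['ee_pos'],s['ft_force'])
print(YF@s['ee_pos'])
E
```

```text
time: 3.75
ee_pos: [0.5313, -0.1372, 0.0485]
eef_rot: [-0.539, -0.458, 0.541, -0.454]
ft_force: [-0.9, 0.5, -0.5]
opening: 0.0953
[ 0.53168855 -0.13730807  0.04911049] [-0.5570504   0.96921579 -0.00829726]
-0.04865910850208268
```

View pics/w2.png

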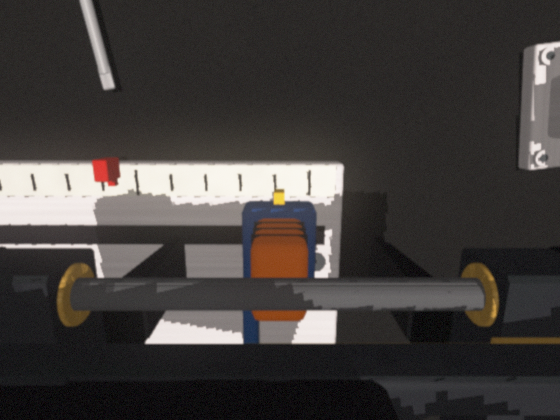

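The grip is centred between the fingers (grip at (280,270)), clear of the carriage. Closing on it.

```bash
python3 -m creep '[[-0.05,0.05,0,0,0],[-0.05,0.05,0,0,0],[-0.05,0.05,0,0,0],[-0.05,0.05,0,0,0],[-0.05,0.05,0,0,0],[-0.05,0.05,0,0,0],[-0.05,0.05,0,0,0],[-0.05,0.05,0,0,0]]' 30; python3 - <<'E'
from h import *
p=read_camera('wrist');s=state(); print(s['ee_pos'],s['ft_force'],s['opening'],YF@s['ee_pos'])
p=read_camera('wrist'); save(p,'w3.png')
pt=blob(p,(22,120,120),(35,255,255),(250,170,310,215));r=blob(p,(0,150,80),(4,255,255),(80,140,130,200)); print(pt,r)
P=onz(p,pt['u'],pt['v'],.027); M=onz(p,r['u'],r['v'],.032); print(YF@P,YF@M)
print(R.from_quat(s['eef_rot']).as_matrix().round(4)[:,2])
E
```

```text
time: 4.47
ee_pos: [0.5362, -0.1382, 0.0548]
eef_rot: [0.54, 0.456, -0.54, 0.457]
ft_force: [1.1, 0.1, -0.8]
opening: 0.0477
[ 0.53613632 -0.13818266  0.05472218] [-1.0617805  -0.02165786 -0.11105108] 0.04292621808513916 -0.04879579746983197
{'n': 87, 'u': np.float64(278.264367816092), 'v': np.float64(202.77011494252875), 'bb': (np.int64(274), np.int64(283), np.int64(197), np.int64(209))} {'n': 441, 'u': np.float64(110.73015873015873), 'v': np.float64(176.85034013605443), 'bb': (np.int64(99), np.int64(122), np.int64(166), np.int64(191))}
-0.04960143682010247 0.04307445024415847
[-0.1666 -0.986   0.    ]
```

```bash
python3 -m creep '[[0.05,0,0,0,0],[0.1,0,0,0,0],[0.1,0,0,0,0],[0.1,0,0,0,0],[0.1,0,0,0,0],[0.1,0,0,0,0],[0.1,0,0,0,0],[0.1,0,0,0,0]]' 30; python3 - <<'E'
from h import *
p=read_camera('wrist');s=state(); print(s['ee_pos'],s['ft_force'],s['opening'],YF@s['ee_pos'])
pt=blob(p,(22,120,120),(35,255,255),(250,170,310,215));r=blob(p,(0,150,80),(4,255,255),(80,140,130,200)); print(pt,r)
P=onz(p,pt['u'],pt['v'],.027); M=onz(p,r['u'],r['v'],.032); print(YF@P,YF@M)
E
```

```text
time: 5.23
ee_pos: [0.536, -0.1384, 0.0502]
eef_rot: [-0.54, -0.456, 0.54, -0.456]
ft_force: [1.9, -3.6, -6.6]
opening: 0.0239
[ 0.53602993 -0.13839015  0.0501875 ] [ 2.64323072 -2.58270517 -5.53811486] 0.023608278184279748 -0.04901787352250195
{'n': 45, 'u': np.float64(276.44444444444446), 'v': np.float64(206.06666666666666), 'bb': (np.int64(273), np.int64(282), np.int64(198), np.int64(211))} {'n': 492, 'u': np.float64(106.8739837398374), 'v': np.float64(178.0), 'bb': (np.int64(95), np.int64(119), np.int64(166), np.int64(192))}
-0.04878502653665998 0.042831236673937956
```

```bash
python3 -m creep '[[0,0,-0.2,0,0],[0,0,-0.5,0,0],[0,0,-0.8,0,0],[0,0,-1.1,0,0],[0,0,-1.4,0,0],[0,0,-1.7,0,0],[0,0,-1.95,0,0],[0,0,-2.1,0,0]]' 30; python3 - <<'E'
from h import *
p=read_camera('wrist');p=read_camera('wrist');save(p,'w4.png');s=state(); print(s['ee_pos'],s['ft_force'],s['opening'],YF@s['ee_pos'])
c=p['color'][140:230,220:320]; cv2.imwrite('pics/w4z.png',cv2.resize(c,None,fx=6,fy=6,interpolation=cv2.INTER_CUBIC)[:,:,::-1])
E
```

```text
time: 5.95
ee_pos: [0.5502, -0.0555, 0.0502]
eef_rot: [-0.54, -0.456, 0.54, -0.457]
ft_force: [5.0, -6.4, -7.3]
opening: 0.0234
[ 0.55040111 -0.05471355  0.05022623] [ 4.37060097 -0.96388597 -6.66278605] 0.02405463194030582 0.03588228397423942
```

View pics/w4.png

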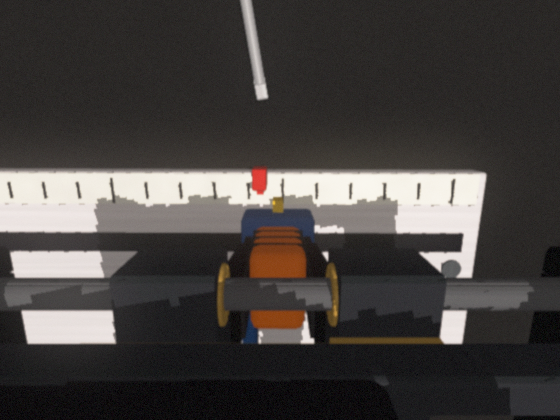

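View pics/w4z.png

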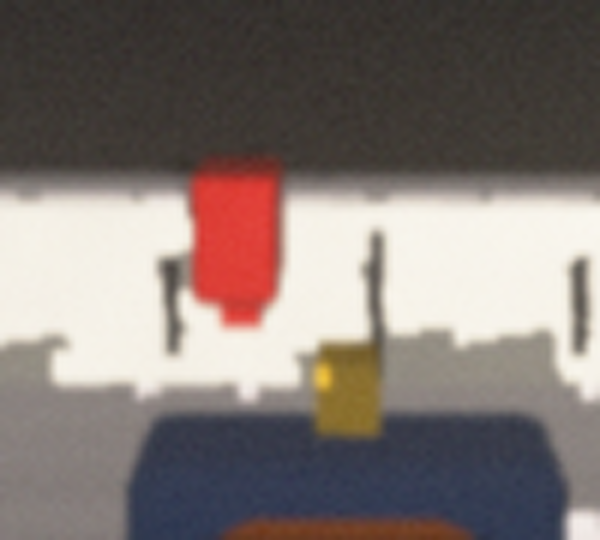

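```bash
python3 - <<'E'
from h import *
p=read_camera('wrist');s=state(); print(s['ee_pos'],YF@s['ee_pos'])
P=onz(p,278.2,205,.026)
M=onz(p,259.6,175,.032); N=onz(p,220+242/6,193,.026)
print(YF@P,YF@M,YF@N,p['cx'])
# tick-line check of heading: plate far edge
g=cv2.cvtColor(p['color'],cv2.COLOR_RGB2GRAY).astype(int)
e=[]
for u in list(range(20,240,10))+list(range(300,470,10)):
    col=g[150:200,u]; i=np.argmax(col>130); e.append(onz(p,u,150+i-0.5,.016))
e=np.array(e); k=np.polyfit(e[:,1],e[:,0],1); print('yaw',-np.arctan(k[0]), (e[:,0]-np.polyval(k,e[:,1])).std())
E
```

```text
[ 0.55038293 -0.05472195  0.05019518] 0.035871030876100767
0.03513676687460911 0.045141873300396 0.04519323828712794 277.3517963534541
yaw -0.17122641635244876 0.00022430575513198643
```

The pointer at (278,205) is about 10 mm short of the marker at (259.6,175).

```bash
python3 -m creep '[[0,0,-0.06,0,0],[0,0,-0.12,0,0],[0,0,-0.18,0,0],[0,0,-0.22,0,0],[0,0,-0.25,0,0],[0,0,-0.25,0,0],[0,0,-0.25,0,0],[0,0,-0.25,0,0]]' 30; python3 - <<'E'
from h import *
p=read_camera('wrist');p=read_camera('wrist');save(p,'w5.png');s=state(); print(s['ee_pos'],s['ft_force'],s['opening'],YF@s['ee_pos'])
c=p['color'][140:230,220:320]; cv2.imwrite('pics/w5z.png',cv2.resize(c,None,fx=6,fy=6,interpolation=cv2.INTER_CUBIC)[:,:,::-1])
E
```

```text
time: 6.77
ee_pos: [0.5518, -0.0464, 0.0502]
eef_rot: [-0.54, -0.456, 0.54, -0.457]
ft_force: [4.6, -5.2, -7.4]
opening: 0.0238
[ 0.55181052 -0.04639365  0.05019239] [ 4.32363617 -5.04910423 -7.68434763] 0.023783601249034808 0.04432065537155167
```

View pics/w5z.png

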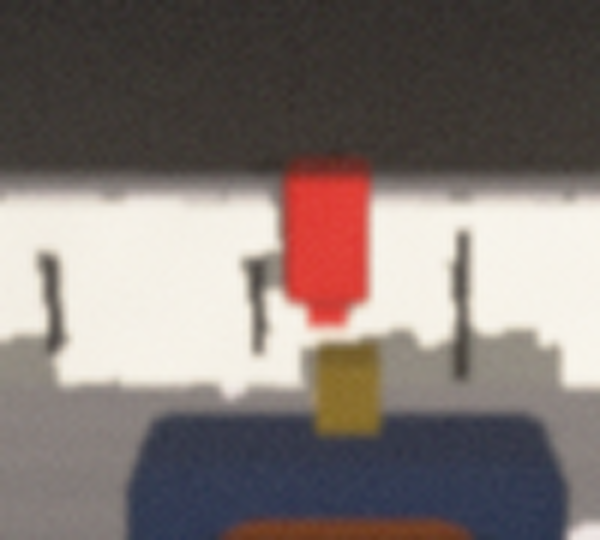

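```bash
python3 -m creep '[[0,0,-0.01,0,0],[0,0,-0.03,0,0],[0,0,-0.03,0,0],[0,0,-0.03,0,0],[0,0,-0.03,0,0],[0,0,-0.03,0,0],[0,0,-0.03,0,0],[0,0,-0.03,0,0]]' 30; python3 - <<'E'
from h import *
p=read_camera('wrist');p=read_camera('wrist');s=state(); print(s['ee_pos'],s['ft_force'],s['opening'],YF@s['ee_pos'])
c=p['color'][140:230,220:320]; cv2.imwrite('pics/w6z.png',cv2.resize(c,None,fx=6,fy=6,interpolation=cv2.INTER_CUBIC)[:,:,::-1])
E
```

```text
time: 7.53
ee_pos: [0.552, -0.0454, 0.0502]
eef_rot: [-0.54, -0.456, 0.54, -0.457]
ft_force: [4.0, -5.8, -7.6]
opening: 0.0239
[ 0.55199103 -0.04540419  0.05022275] [ 4.6515215  -6.09292903 -7.48240381] 0.02425786165831152 0.045326312597931497
```

View pics/w6z.png

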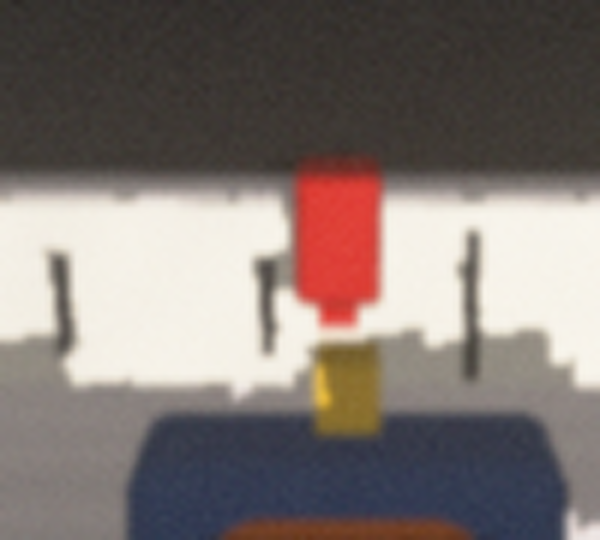

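```bash
python3 -m creep '[[0,0,-0.01,0,0],[0,0,-0.015,0,0],[0,0,-0.015,0,0],[0,0,-0.015,0,0],[0,0,-0.015,0,0],[0,0,-0.015,0,0],[0,0,-0.015,0,0],[0,0,-0.015,0,0]]' 30; python3 - <<'E'
from h import *
p=read_camera('wrist');s=state(); print(s['ee_pos'],s['ft_force'],s['opening'],YF@s['ee_pos'])
c=p['color'][140:230,220:320]; cv2.imwrite('pics/w7z.png',cv2.resize(c,None,fx=6,fy=6,interpolation=cv2.INTER_CUBIC)[:,:,::-1])
E
```

```text
time: 8.3
ee_pos: [0.5521, -0.0449, 0.0502]
eef_rot: [-0.54, -0.456, 0.54, -0.457]
ft_force: [3.9, -7.2, -7.9]
opening: 0.0237
[ 0.55204428 -0.04490112  0.05019295] [ 3.66086549 -6.60889737 -7.37960116] 0.023537772198391257 0.045831328437605824
```

View pics/w7z.png

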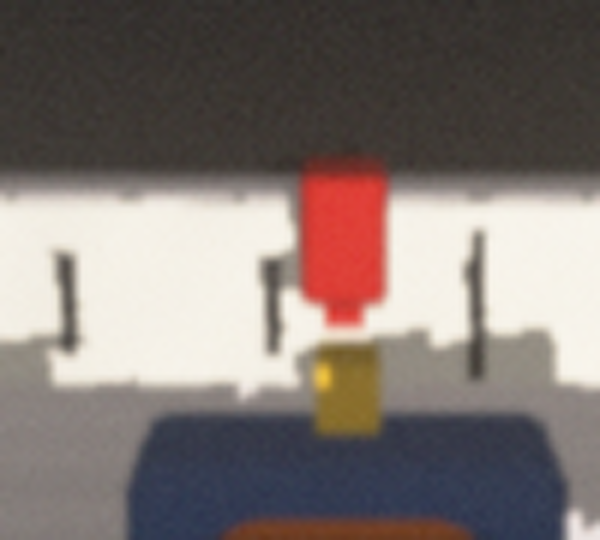

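Aligned within about 0.2 mm (pointer centre 348, marker centre 344, at 6× zoom). Letting go, then rising.

```bash
python3 -m creep '[[0,0,0.01,0,70],[0,0,0.02,0,70],[0,0,0.02,0,70],[0,0,0.02,0,70],[-0.2,0,0.02,0,70],[-0.8,0,0.02,0,70],[-1.6,0,0.02,0,70],[-2.5,0,0.02,0,70]]' 30; python3 -m creep '[[-0.5,0,0,0,70],[-1.2,-0.2,0,0,70],[-1.8,-0.4,0.1,0,70],[-2.2,-0.6,0.1,0,70],[-2.2,-0.75,0.1,0,70],[-2.2,-0.75,0.1,0,70],[-2.2,-0.75,0.1,0,70],[-2.2,-0.75,0.1,0,70]]'; python3 - <<'E'
from h import *
p=read_camera('wrist');p=read_camera('wrist');save(p,'w8.png');s=state(); print(s['ee_pos'],s['ft_force'],s['opening'])
c=p['color'][80:190,180:360]; cv2.imwrite('pics/w8z.png',cv2.resize(c,None,fx=4,fy=4,interpolation=cv2.INTER_CUBIC)[:,:,::-1])
E
```

```text
time: 9.02
ee_pos: [0.5505, -0.0441, 0.1507]
eef_rot: [-0.539, -0.458, 0.541, -0.455]
ft_force: [0.7, -0.8, 0.5]
opening: 0.0657
time: 9.68
ee_pos: [0.521, -0.0433, 0.2368]
eef_rot: [-0.539, -0.457, 0.541, -0.456]
ft_force: [0.5, 0.0, 0.6]
opening: 0.0667
[ 0.52118751 -0.04333313  0.23682526] [ 0.50730154 -0.52149628 -0.6652684 ] 0.06654235219597215
```

View pics/w8.png

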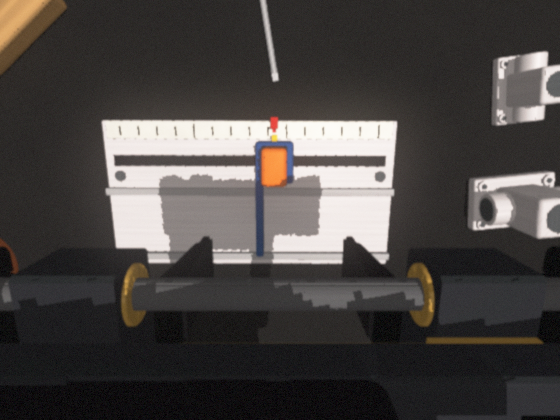

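View pics/w8z.png

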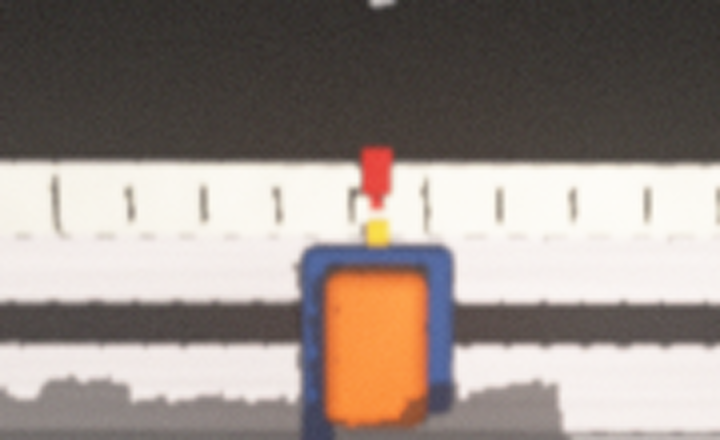

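The stop is released and aligned: in the zoom, the pointer at x=376 and the marker at x=376. This view at (104–396, 122–263) also gives the fixture pose, so I'll measure it.

```bash
python3 - <<'E'
from h import *
p=read_camera('wrist');g=cv2.cvtColor(p['color'],cv2.COLOR_RGB2GRAY).astype(float);s=state()
e=[]
for u in list(range(115,260,8))+list(range(290,390,8)):
    col=g[105:140,u]; i=np.argmax(col>130); f=(130-col[i-1])/(col[i]-col[i-1]); e.append(onz(p,u,105+i-1+f,.016))
e=np.array(e);k=np.polyfit(e[:,1],e[:,0],1);yw=-np.arctan(k[0]);print('yaw',yw,(e[:,0]-np.polyval(k,e[:,1])).std())
X=np.array([np.cos(yw),np.sin(yw),0]);Y=np.array([-np.sin(yw),np.cos(yw),0])
far=(e@X).mean();print('far edge X',far,'bed X',far-.115)
# column profile for rails
for u in (130,340,375):
    print(u,[int(x) for x in g[180:272,u]])
# left/right ends at v 145..
for v in (140,150,175,215,230):
    row=g[v]; l=np.argmax(row[80:180]>110)+80; r=np.argmax(row[430:350:-1]>110); r=430-r
    a,b=onz(p,l-.5,v,.016),onz(p,r+.5,v,.016); print(v,l,r,a@Y,b@Y,'mid',(a+b)@Y/2,'len',(a-b)@Y)
b=blob(p,(5,150,200),(18,255,255),(240,130,310,195)); G=onz(p,b['u'],b['v'],.085); print(b['bb'],'grip',G,G@X,G@Y)
r=blob(p,(0,150,80),(4,255,255),(250,100,300,140)); M=onz(p,r['u'],r['v'],.032); print('M',M@Y)
print('tool yaw',R.from_quat(s['eef_rot']).as_matrix()[:,2],s['ee_pos']@X,s['ee_pos']@Y)
E
```

```text
yaw -0.17108371297248573 0.00010269556907196889
far edge X 0.5922672551483801 bed X 0.4772672551483801
130 [232, 235, 235, 235, 236, 235, 230, 199, 170, 183, 191, 195, 196, 191, 199, 217, 232, 236, 237, 236, 236, 235, 234, 235, 235, 232, 233, 234, 235, 235, 234, 233, 234, 233, 233, 234, 234, 234, 234, 233, 232, 234, 232, 233, 233, 233, 233, 231, 232, 235, 235, 234, 232, 232, 232, 233, 234, 235, 235, 234, 231, 232, 233, 231, 232, 231, 227, 197, 129, 71, 52, 49, 53, 48, 50, 48, 45, 46, 45, 46, 43, 46, 39, 46, 46, 57, 77, 90, 101, 109, 111, 119]
340 [239, 239, 241, 242, 241, 240, 235, 210, 164, 174, 204, 210, 210, 206, 204, 211, 227, 238, 241, 240, 241, 240, 239, 240, 239, 238, 238, 238, 239, 238, 238, 239, 237, 239, 237, 237, 237, 237, 238, 238, 237, 237, 236, 236, 238, 239, 236, 236, 236, 239, 240, 238, 236, 235, 236, 236, 237, 237, 236, 236, 236, 235, 235, 237, 234, 234, 235, 237, 237, 236, 231, 197, 147, 145, 182, 198, 202, 196, 195, 203, 217, 226, 215, 168, 91, 54, 57, 50, 55, 49, 51, 49]
375 [170, 214, 236, 240, 240, 239, 239, 225, 188, 180, 205, 212, 213, 210, 207, 208, 222, 235,
[... 418 characters left out ...]
687438573828453 len 0.3203087499389301
150 105 395 0.2360862118039531 -0.08418520770176757 mid 0.07595050205109276 len 0.32027141950572063
175 107 393 0.2370302740444318 -0.08426276721877783 mid 0.07638375341282698 len 0.3212930412632096
215 112 389 0.23653896225534057 -0.08347128830112562 mid 0.07653383697710749 len 0.3200102505564662
230 114 388 0.2362021154118066 -0.08374479026121015 mid 0.07622866257529823 len 0.31994690567301676
(np.int64(262), np.int64(285), np.int64(149), np.int64(185)) grip [ 0.55092355 -0.0447886   0.085     ] 0.5505058001944414 0.04966019794651591
M 0.04991697351558866
tool yaw [-1.66508597e-01 -9.86039998e-01 -9.55925285e-05] 0.5210935603488134 0.04602992332114171
```

```bash
python3 - <<'E'
from h import *
s=state(); print(s['joint_positions'].round(3))
p=read_camera('wrist')
a=onz(p,340,195.8,.024)@XF; b=onz(p,340,251.3,.016)@XF; print('rails',a,b,a-b,(a+b)/2)
t=-0.062; print(rel([0.457,-0.29,0.235],[-np.cos(t),-np.sin(t),0]))
E
```

```text
[-0.186 -0.172  1.903  0.     1.413  1.552]
rails 0.5107636621398803 0.4422663923108657 0.06849726982901466 0.476515027225373
[[0.06, -0.562, 6.347], ('deg', np.float64(83.97), 'units', np.float64(16.793))]
```

```bash
python3 -m creep '[[0,0,0.6,-1.2,75],[0,0,1.2,-2.4,75],[0,-0.05,1.8,-3.6,75],[0,-0.1,2.4,-4.8,75],[0,-0.1,3,-6,75],[0,-0.15,3.6,-7.2,75],[0,-0.2,4.2,-8.4,75],[0,-0.2,4.8,-9.6,75]]'; python3 - <<'E'
from h import *
s=state(); t=-0.062; print(s['joint_positions'].round(3),rel([0.457,-0.36,0.24],[np.cos(t),np.sin(t),0]))
E
```

```text
time: 10.55
ee_pos: [0.4813, -0.2325, 0.2381]
eef_rot: [0.306, 0.638, -0.306, 0.637]
ft_force: [-0.1, 0.1, 0.3]
opening: 0.0713
[-0.55  -0.147  1.879 -0.     1.41   0.345] [[-0.05, -2.467, 2.106], ('deg', np.float64(-47.74), 'units', np.float64(-9.549))]
```

```bash
python3 -m creep '[[0,-0.35,0.3,-1.2,75],[0,-0.7,0.6,-2.4,75],[0,-1.05,0.9,-3.6,75],[0,-1.4,1.2,-4.8,75],[0,-1.75,1.5,-6,75],[0,-2.1,1.8,-7.2,75],[-0.05,-2.3,2,-8.4,75],[-0.05,-2.45,2.1,-9.5,75]]'; python3 - <<'E'
from h import *
p=read_camera('wrist');p=read_camera('wrist');save(p,'w9.png'); s=state(); t=-0.062; print(s['joint_positions'].round(3),s['ee_pos'],R.from_quat(s['eef_rot']).as_matrix()[:,2])
print(np.array(p['world_from_camera']).round(3)[:,3])
E
```

```text
time: 11.22
ee_pos: [0.4571, -0.3596, 0.2401]
eef_rot: [0.024, 0.707, -0.024, 0.706]
ft_force: [-0.7, 0.4, -0.8]
opening: 0.0711
[-0.758 -0.041  1.778 -0.     1.406 -0.685] [ 0.45688156 -0.35913991  0.23989979] [ 0.9973179  -0.07318452 -0.00101152]
[ 0.461 -0.294  0.41   1.   ]
```

View pics/w9.png

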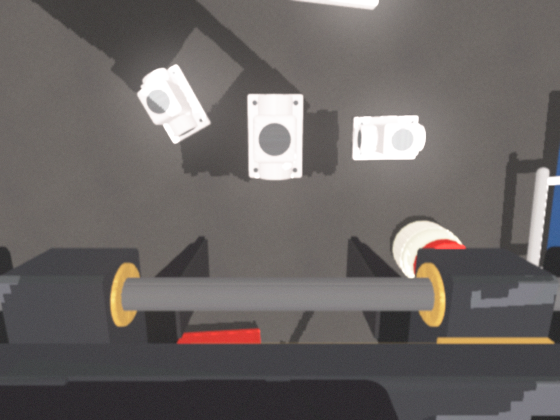

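The casting stands almost straight in the wrist picture: flange (248–303, 95–178), bore at (275,139). The small look-alikes are at (172,103) and (388,138), and the jar at (428,245). Refining the measurement now.

```bash
python3 - <<'E'
from h import *
p=read_camera('wrist');g=cv2.cvtColor(p['color'],cv2.COLOR_RGB2GRAY).astype(float)
L=[];Rr=[]
for v in range(105,172,3):
    row=g[v]; i=np.argmax(row[225:275]>115)+225; f=(115-row[i-1])/(row[i]-row[i-1]); L.append(onz(p,i-1+f,v,.014))
    j=325-np.argmax(row[325:275:-1]>115); f=(115-row[j+1])/(row[j]-row[j+1]); Rr.append(onz(p,j+1-f,v,.014))
L=np.array(L);Rr=np.array(Rr)
for A in (L,Rr):
    k=np.polyfit(A[:,1],A[:,0],1); print('yaw',-np.arctan(k[0]),(A[:,0]-np.polyval(k,A[:,1])).std(),'x at -.305',np.polyval(k,-.305))
T=[];B=[]
for u in (256,258,292,294,297):
    col=g[:,u]; i=np.argmax(col[75:120]>115)+75; T.append(onz(p,u,i-.5,.014)); j=200-np.argmax(col[200:150:-1]>115); B.append(onz(p,u,j+.5,.014))
T=np.array(T);B=np.array(B);print(T[:,1],B[:,1],(T[:,1].mean()+B[:,1].mean())/2)
c=p['color'][85:190,220:330]; cv2.imwrite('pics/w9z.png',cv2.resize(c,None,fx=5,fy=5,interpolation=cv2.INTER_CUBIC)[:,:,::-1])
print(spot_point('casting',p)[:3])
E
```

```text
yaw -0.06504214212923558 8.716740513459608e-05 x at -.305 0.42606152629786176
yaw -0.2105727126754892 0.005007621281790384 x at -.305 0.4914977503903512
[-0.25945724 -0.2596165  -0.26130219 -0.26146133 -0.25458409] [-0.37201751 -0.37218733 -0.36923289 -0.36940213 -0.36733018] -0.31465913929746436
[{'centre': [0.3467, -0.2631, -0.0016], 'p': 0.78}, {'centre': [0.5796, -0.3125, -0.0023], 'p': 0.68}, {'centre': [0.4596, -0.3068, 0.0023], 'p': 0.65}]
```

View pics/w9z.png

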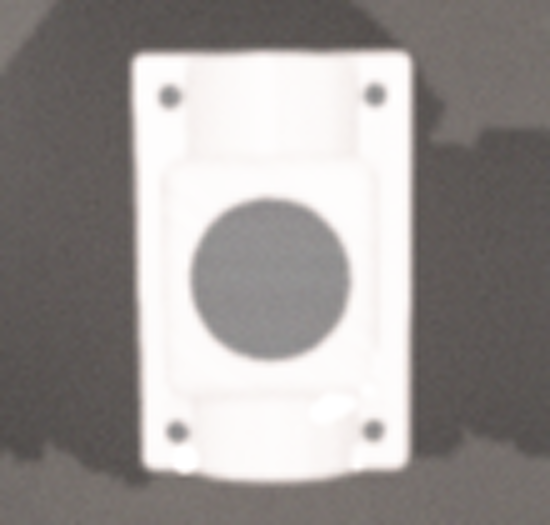

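```bash
python3 - <<'E'
from h import *
p=read_camera('wrist')
f=lambda a,b,z: onz(p,(a+.5)/5-.5+220,(b+.5)/5-.5+85,z)
H=np.array([f(a,b,.014) for a,b in [(170,96),(375,96),(177,431),(374,430)]]); C=np.array([f(a,b,.014) for a,b in [(133,52),(412,52),(144,469),(409,469)]])
for A in (H,C):
    y=(A[0]-A[2]+A[1]-A[3]); x=A[1]-A[0]+A[3]-A[2]; print('ctr',A.mean(0),'yaw y',np.arctan2(-y[0],y[1]),'x',np.arctan2(x[1],x[0]),'len',np.linalg.norm(y)/2,np.linalg.norm(x)/2)
print('bore top',f(271,279,.085))
t=dict(read_camera('top')); t['color']=cv2.imread('pics/top0.png')[:,:,::-1].copy()
u=((271+.5)/5-.5+220,(279+.5)/5-.5+85); print('tri bore',tri([(p,*u),(t,340+221/4,175+272/4)]))
T=-0.065; s=state(); print(s['ee_pos']); print(rel([*f(271,279,.085)[:2],0.049],[np.cos(T),np.sin(T),0]))
E
```

```text
ctr [ 0.45784231 -0.30539762  0.014     ] yaw y -0.06772000538242962 x -0.07229379427622244 len 0.07251343814176757 0.04448279967468898
ctr [ 0.45796916 -0.30525352  0.014     ] yaw y -0.06699133778678469 x -0.07484075934312412 len 0.09035714507100866 0.060173333714250474
bore top [ 0.45794985 -0.3051633   0.085     ]
tri bore [ 0.45784726 -0.30500335  0.09047118]
[ 0.45738146 -0.35760285  0.24028042]
[[4.783, 1.306, -0.079], ('deg', np.float64(-0.43), 'units', np.float64(-0.086))]
```

```bash
python3 -m creep '[[0,0.7,-0.05,0,75],[0.4,1.3,-0.05,0,75],[1.2,1.3,-0.05,0,75],[2.1,1.3,-0.05,0,75],[3,1.3,-0.05,0,75],[3.8,1.3,-0.05,0,75],[4.4,1.3,-0.05,0,75],[4.75,1.3,-0.05,0,75]]'; python3 -m creep '[[0,0,0,0,40],[0,0,0,0,0],[0,0,0,0,0],[0,0,0,0,0],[0,0,0,0,0],[0,0,0,0,0],[0,0,0,0,0],[0,0,0,0,0]]' 40;  python3 - <<'E'
from h import *
p=read_camera('wrist');save(p,'w10.png'); s=state(); print(s['ee_pos'],s['opening'],s['ft_force'])
E
```

```text
time: 12.18
ee_pos: [0.4573, -0.3038, 0.0468]
eef_rot: [0.027, 0.708, -0.024, 0.705]
ft_force: [0.4, -0.0, 0.0]
opening: 0.0712
time: 12.85
ee_pos: [0.4588, -0.3067, 0.0523]
eef_rot: [0.025, 0.707, -0.025, 0.706]
ft_force: [-4.6, 1.1, 5.5]
opening: 0.0398
[ 0.45881191 -0.30671509  0.05228604] 0.03985555758597015 [-4.1241545   1.19681442  5.62455652]
```

View pics/w10.png

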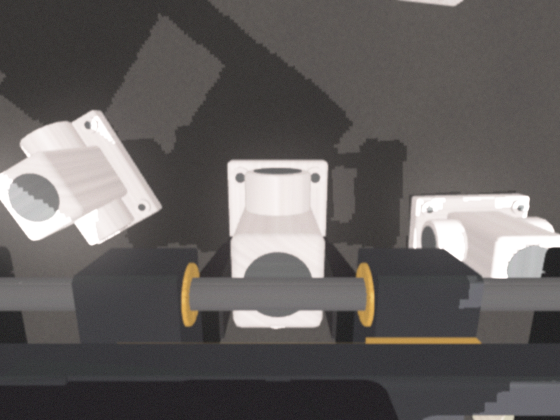

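The tower is gripped at 39.9 mm opening, with the bore at (278,284) between the pads. Lifting.

```bash
python3 -m creep '[[0,0,0,0,0],[0,0,0,0,0],[-0.15,0,0,0,0],[-0.5,0,0,0,0],[-1.1,0,0,0,0],[-1.8,0,0,0,0],[-2.5,0,0,0,0],[-3,0,0,0,0]]' 45; python3 - <<'E'
from h import *
s=state(); print(s['ee_pos'],s['opening'],s['ft_force'],s['joint_positions'].round(3)); yw=-.168
X=np.array([np.cos(yw),np.sin(yw),0]);Y=np.array([-np.sin(yw),np.cos(yw),0])
# fixture points from -.171 basis
y7=-.171; x7=np.array([np.cos(y7),np.sin(y7),0]);Y7=np.array([-np.sin(y7),np.cos(y7),0])
tgt=x7*.4770+Y7*.1147; print('tgt centre butted',tgt)
a=tgt+Y*(0.015-0.0014); a[2]=0.17; print(a, rel(a,X))
E
```

```text
time: 13.57
ee_pos: [0.4594, -0.3062, 0.1727]
eef_rot: [0.025, 0.706, -0.026, 0.707]
ft_force: [-0.4, -1.0, -5.0]
opening: 0.0398
[ 0.45935736 -0.30619947  0.17270228] 0.039822133981884035 [-0.38519083 -1.0444612  -4.96859492] [-6.850e-01 -6.400e-02  1.914e+00  1.000e-03  1.289e+00 -6.140e-01]
tgt centre butted [0.48956125 0.03185705 0.        ]
[0.49183532 0.04526557 0.17      ] [[0.062, 8.822, 0.181], ('deg', np.float64(5.53), 'units', np.float64(1.105))]
```

```bash
python3 -m creep '[[0,0.3,0,0,0],[0,0.9,0,0.1,0],[0,1.6,0,0.3,0],[0,2.3,0,0.5,0],[0,3,0.1,0.7,0],[0,3.7,0.1,0.9,0],[0,4.4,0.1,1.1,0],[0,5,0.1,1.1,0]]' 45; python3 -m creep '[[0,0.6,0,0,0],[0,1.2,0,0,0],[0,1.8,0,0,0],[0,2.4,0,0,0],[0,2.9,0,0,0],[0,3.3,0,0,0],[0,3.6,0,0,0],[0,3.75,0,0,0]]'; python3 - <<'E'
from h import *
p=read_camera('wrist');p=read_camera('wrist');save(p,'w11.png')
s=state(); print(s['ee_pos'],s['opening'],s['ft_force'],s['joint_positions'].round(3)); yw=-.168
X=np.array([np.cos(yw),np.sin(yw),0])
print(rel([0.4918,0.0453,0.17],X))
E
```

```text
time: 14.23
ee_pos: [0.4757, -0.104, 0.1682]
eef_rot: [0.06, 0.706, -0.058, 0.704]
ft_force: [-0.1, -0.4, -5.3]
opening: 0.0398
time: 14.9
ee_pos: [0.5011, 0.0428, 0.1689]
eef_rot: [0.059, 0.706, -0.058, 0.704]
ft_force: [-0.4, 0.8, -5.2]
opening: 0.0399
[0.50151706 0.04176493 0.16953538] 0.03945144074550757 [ 0.28297057 -0.31606948 -4.83390392] [-0.024 -0.173  2.018  0.     1.298  0.142]
[[-0.011, 0.047, -0.254], ('deg', np.float64(0.12), 'units', np.float64(0.025))]
```

View pics/w11.png

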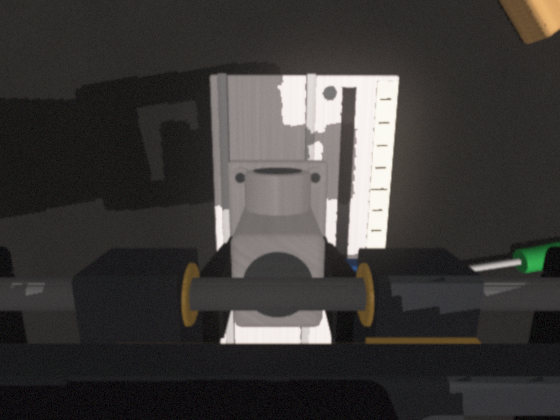

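The casting is held over the bed at (278,240), with the rails seen at u≈222 and u≈311. Shifting sideways and lowering part of the way.

```bash
python3 -m creep '[[0.1,0.05,-0.1,0,0],[0.4,0.05,-0.25,0,0],[0.8,0.05,-0.25,0,0],[1.2,0.05,-0.25,0,0],[1.6,0.05,-0.25,0,0],[1.8,0.05,-0.25,0,0],[1.9,0.05,-0.25,0,0],[1.9,0.05,-0.25,0,0]]' 45; python3 - <<'E'
from h import *
p=read_camera('wrist');p=read_camera('wrist');save(p,'w12.png');g=cv2.cvtColor(p['color'],cv2.COLOR_RGB2GRAY)
s=state(); print(s['ee_pos'],s['opening'],s['ft_force']); print(R.from_quat(s['eef_rot']).as_matrix().round(4).tolist())
for v in (110,130): print(v,[int(x) for x in g[v,150:420]])
E
```

```text
time: 15.67
ee_pos: [0.4915, 0.0442, 0.0932]
eef_rot: [0.059, 0.706, -0.059, 0.704]
ft_force: [0.1, 0.2, -5.4]
opening: 0.0395
[0.49308159 0.04435723 0.09522218] 0.04031861126722679 [ 0.05990163 -0.70669671 -4.40314099]
[[0.001, 0.167, 0.986], [-0.0, 0.986, -0.167], [-1.0, 0.0001, 0.001]]
110 [38, 40, 39, 37, 40, 38, 44, 41, 41, 45, 41, 46, 43, 41, 42, 43, 42, 43, 42, 37, 44, 40, 41, 45, 37, 46, 46, 40, 42, 32, 32, 25, 25, 33, 28, 29, 31, 34, 30, 33, 28, 32, 30, 34, 34, 33, 31, 30, 35, 29, 35, 36, 44, 77, 112, 124, 131, 130, 132, 132, 132, 134, 127, 112, 109, 106, 108, 110, 113, 109, 113, 111, 115, 110, 97, 94, 113, 129, 136, 139, 136, 135, 138, 139, 134, 135, 133, 132, 136, 136, 136, 137, 137, 134, 133, 134, 136, 139, 139, 138, 135, 139, 139, 137, 138, 135, 133, 136, 137, 136, 135, 136, 140, 139, 142, 140, 137, 136, 137, 138, 138, 140, 140, 139, 140, 139, 137, 137, 137, 140, 137, 135, 139, 139, 140, 142, 142, 139, 147, 176, 227, 236, 237, 236, 238, 238, 239, 238, 236, 238, 239, 238, 237, 238, 238, 237, 236, 236, 237, 239, 238, 238, 239, 239, 238, 238, 239, 240, 239, 240, 240, 239, 2
[... 1054 characters left out ...]
, 135, 135, 135, 137, 135, 136, 139, 141, 140, 142, 136, 138, 139, 143, 156, 165, 200, 233, 238, 238, 237, 235, 236, 236, 237, 236, 237, 236, 236, 235, 236, 237, 236, 238, 239, 237, 237, 236, 239, 239, 240, 241, 240, 238, 237, 237, 234, 223, 171, 125, 134, 181, 203, 207, 205, 209, 209, 205, 202, 201, 201, 199, 218, 235, 238, 237, 236, 237, 237, 238, 235, 234, 233, 235, 240, 240, 238, 237, 233, 234, 237, 237, 236, 234, 234, 235, 234, 235, 237, 237, 235, 236, 235, 221, 165, 106, 76, 76, 74, 76, 78, 73, 74, 76, 76, 75, 74, 78, 74, 75, 76, 90, 146, 219, 237, 241, 241, 239, 239, 237, 238, 238, 238, 238, 238, 238, 238, 240, 241, 240, 240, 238, 237, 236, 236, 237, 236, 223, 196, 224, 242, 244, 244]
```

View pics/w12.png

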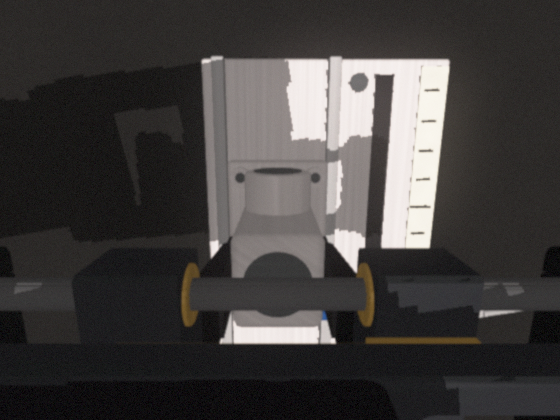

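```bash
python3 - <<'E'
from h import *
p=read_camera('wrist');g=cv2.cvtColor(p['color'],cv2.COLOR_RGB2GRAY).astype(int);s=state();zt=s['ee_pos'][2]
M=R.from_quat(s['eef_rot']).as_matrix()
for v,l,r in ((110,226,324.7),(130,226.8,324.8)):
    a,b=[M.T@(onz(p,u,v,.016)-s['ee_pos'])*1000 for u in (l,r)]; print(v,a[1:],b[1:],'w',b[2]-a[2],'mid',(a+b)[2]/2)
c=p['color'][150:250,215:345]; cv2.imwrite('pics/w12z.png',cv2.resize(c,None,fx=6,fy=6,interpolation=cv2.INTER_CUBIC)[:,:,::-1])
# holes of flange
for q in ((240.2,177.5),(315,177.5)):
    print(M.T@(onz(p,*q,zt-.0523+.014)-s['ee_pos'])*1000)
E
```

```text
110 [ 76.02786673 -35.38952504] [75.96855087 32.16341717] w 67.55294221206492 mid -1.6130539366235972
130 [ 62.69038602 -35.3102093 ] [62.62755314 32.64783032] w 67.95803961986061 mid -1.331189489197481
[ 38.26670295  35.58290612 -22.42207412]
[38.35343439 35.53644757 22.2436657 ]
```

View pics/w12z.png

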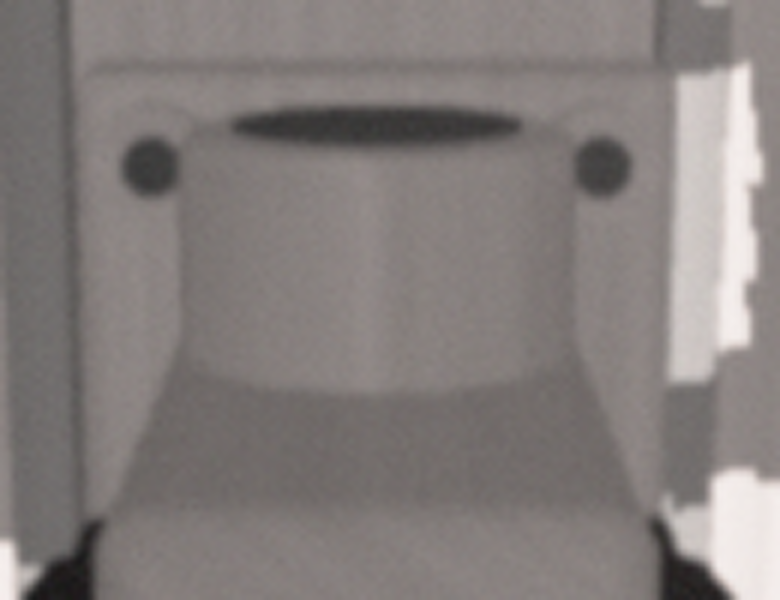

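```bash
python3 - <<'E'
from h import *
p=read_camera('wrist');g=cv2.GaussianBlur(cv2.cvtColor(p['color'],cv2.COLOR_RGB2GRAY),(3,3),0).astype(float);s=state()
M=R.from_quat(s['eef_rot']).as_matrix()
for lo,hi in ((218,232),(320,333)):
    P=[]
    for v in range(68,158,4):
        seg=g[v,lo:hi]; i=seg.argmin()
        if 0<i<len(seg)-1:
            a,b,c=seg[i-1:i+2]; o=.5*(a-c)/(a-2*b+c); P.append((M.T@(onz(p,lo+i+o,v,.020)-s['ee_pos'])*1000)[1:])
    P=np.array(P); k=np.polyfit(P[:,0],P[:,1],1); r=P[:,1]-np.polyval(k,P[:,0]); ok=abs(r)<1; k=np.polyfit(P[ok,0],P[ok,1],1); print(len(P),ok.sum(),k,np.polyval(k,[0,40]),r[ok].std())
e=[]
for u in range(300,440,8):
    col=g[40:80,u]; i=np.argmax(col>140); f=(140-col[i-1])/(col[i]-col[i-1]); e.append((M.T@(onz(p,u,40+i-1+f,.016)-s['ee_pos'])*1000)[1:])
e=np.array(e);k=np.polyfit(e[:,1],e[:,0],1);print('end edge',k)
E
```

```text
23 23 [ 5.23886872e-03 -3.70234819e+01] [-37.02348187 -36.81392712] 0.05207114149605858
22 22 [-2.75816724e-03  3.25701225e+01] [32.57012248 32.45979579] 0.20357551646386318
end edge [-4.57014404e-03  1.08622846e+02]
```

Flange and rails agree: the casting is square to the bed and about 1.6 mm off centre. Correcting that and lowering to about 2 mm above the bed.

```bash
python3 -m creep '[[0,0,-0.02,0,0],[0.1,0,-0.04,0,0],[0.2,0,-0.04,0,0],[0.3,0,-0.04,0,0],[0.4,0,-0.04,0,0],[0.5,0,-0.04,0,0],[0.6,0,-0.04,0,0],[0.62,0,-0.04,0,0]]' 45; python3 -m creep '[[0,-0.03,0,0,0],[0,-0.07,0,0,0],[0,-0.11,0,0,0],[0,-0.15,0,0,0],[0,-0.18,0,0,0],[0,-0.2,0,0,0],[0,-0.2,0,0,0],[0,-0.2,0,0,0]]' 45; python3 - <<'E'
from h import *
p=read_camera('wrist');save(p,'w13.png');s=state();print(s['ee_pos'],s['ft_force'],s['torque'],YF@s['ee_pos']*1000)
q=read_camera('scene'); c=q['color'][170:270,190:345]; cv2.imwrite('pics/s13z.png',cv2.resize(c,None,fx=5,fy=5,interpolation=cv2.INTER_CUBIC)[:,:,::-1])
E
```

```text
time: 16.53
ee_pos: [0.4904, 0.0449, 0.0686]
eef_rot: [0.059, 0.705, -0.059, 0.704]
ft_force: [-0.7, -0.4, -5.2]
opening: 0.0397
time: 17.2
ee_pos: [0.4898, 0.0369, 0.07]
eef_rot: [0.059, 0.705, -0.059, 0.705]
ft_force: [-0.3, 0.5, -4.9]
opening: 0.0397
[0.48981098 0.03694696 0.06990895] [ 0.83485     0.22454288 -4.26493541] [-0.00485247 -0.12327835 -0.00438009] 116.42060209302366
```

View pics/w13.png

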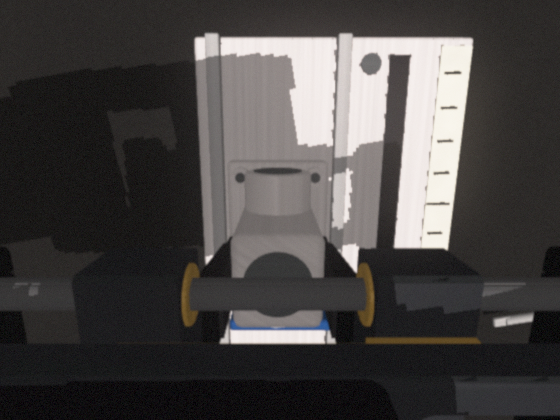

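View pics/s13z.png

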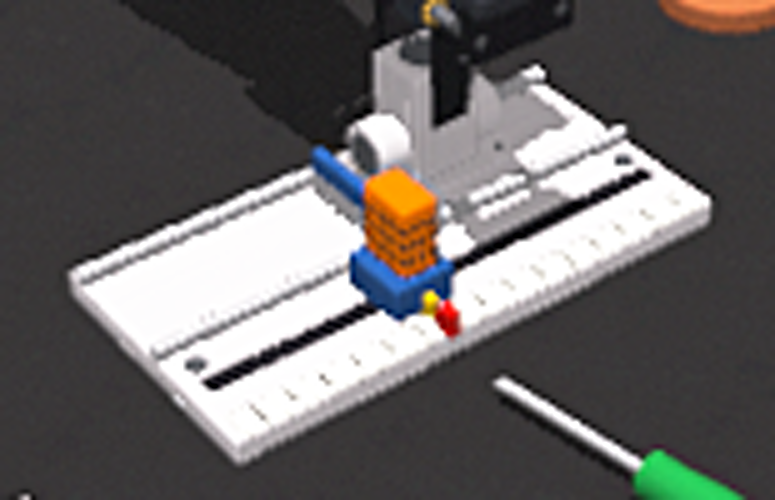

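Both pictures show the casting between the rails just short of the blue arm (wrist view: arm at (278,324)). Creeping up on the stop and watching the y force.

```bash
python3 -m creep '[[0,-0.03,0,0,0],[0,-0.06,0,0,0],[0,-0.08,0,0,0],[0,-0.1,0,0,0],[0,-0.1,0,0,0],[0,-0.1,0,0,0],[0,-0.1,0,0,0],[0,-0.1,0,0,0]]' 45; python3 - <<'E'
from h import *
f=[]
for i in range(4): read_camera('top'); f.append(state()['ft_force'])
s=state();print(s['ee_pos'],np.mean(f,0)@YF,YF@s['ee_pos']*1000,np.mean(f,0))
E
```

```text
time: 17.97
ee_pos: [0.4891, 0.033, 0.0698]
eef_rot: [0.059, 0.705, -0.059, 0.705]
ft_force: [-0.7, -0.4, -5.3]
opening: 0.04
[0.48911214 0.03305297 0.06984506] -0.12804031228415227 112.46477003357009 [ 0.21836804 -0.16591863 -5.23149706]
```

```bash
cat > f.py <<'E'
from h import *
f=[]
for i in range(3): p=read_camera('wrist'); f.append(state()['ft_force'])
s=state();print('F_along',np.mean(f,0)@YF,'Y',YF@s['ee_pos']*1000,'F',np.mean(f,0),'z',s['ee_pos'][2])
E
python3 -m creep '[[0,-0.01,0,0,0],[0,-0.02,0,0,0],[0,-0.02,0,0,0],[0,-0.02,0,0,0],[0,-0.02,0,0,0],[0,-0.02,0,0,0],[0,-0.02,0,0,0],[0,-0.02,0,0,0]]' 45; python3 f.py
```

```text
time: 18.83
ee_pos: [0.489, 0.0322, 0.0699]
eef_rot: [0.059, 0.705, -0.059, 0.705]
ft_force: [0.2, -0.3, -5.1]
opening: 0.04
F_along -0.2564834991915507 Y 111.63314183344629 F [ 0.32174364 -0.31321594 -4.68020963] z 0.06983589869544603
```

```bash
python3 -m creep '[[0,-0.01,0,0,0],[0,-0.015,0,0,0],[0,-0.015,0,0,0],[0,-0.015,0,0,0],[0,-0.015,0,0,0],[0,-0.015,0,0,0],[0,-0.015,0,0,0],[0,-0.015,0,0,0]]' 45; python3 f.py
```

```text
time: 19.65
ee_pos: [0.4889, 0.0317, 0.0698]
eef_rot: [0.059, 0.705, -0.059, 0.705]
ft_force: [-0.1, -0.3, -5.1]
opening: 0.04
F_along -0.500176148503997 Y 111.0293397286051 F [-0.06784514 -0.49575129 -5.21101546] z 0.06983951168858923
```

```bash
python3 -m creep '[[0,-0.01,0,0,0],[0,-0.015,0,0,0],[0,-0.015,0,0,0],[0,-0.015,0,0,0],[0,-0.015,0,0,0],[0,-0.015,0,0,0],[0,-0.015,0,0,0],[0,-0.015,0,0,0]]' 45; python3 f.py
```

```text
time: 20.47
ee_pos: [0.4888, 0.0312, 0.0699]
eef_rot: [0.059, 0.705, -0.059, 0.705]
ft_force: [0.2, 2.5, -5.0]
opening: 0.0399
F_along 2.585399369979269 Y 110.59599580107668 F [ 0.54012483  2.5311785  -5.00966997] z 0.0698926169630684
```

```bash
python3 -m creep '[[0,-0.01,0,0,0],[0,-0.015,0,0,0],[0,-0.015,0,0,0],[0,-0.015,0,0,0],[0,-0.015,0,0,0],[0,-0.015,0,0,0],[0,-0.015,0,0,0],[0,-0.015,0,0,0]]' 45; python3 f.py
```

```text
time: 21.28
ee_pos: [0.4888, 0.0311, 0.07]
eef_rot: [0.06, 0.705, -0.059, 0.705]
ft_force: [0.1, 4.9, -3.9]
opening: 0.04
F_along 4.978969522172354 Y 110.4445805349958 F [ 0.40018711  4.98045988 -4.0165174 ] z 0.06999863101931877
```

Contact at Y≈110.6 mm: 2.6 N, then 5 N, under the 6 N slide threshold. Easing off a little and setting down.

```bash
python3 -m creep '[[0,0.01,0,0,0],[0.01,0.012,0,0,0],[0.02,0.012,0,0,0],[0.03,0.012,0,0,0],[0.035,0.012,0,0,0],[0.035,0.012,0,0,0],[0.035,0.012,0,0,0],[0.035,0.012,0,0,0]]' 45; python3 f.py
```

```text
time: 22.1
ee_pos: [0.4891, 0.0311, 0.0687]
eef_rot: [0.059, 0.704, -0.059, 0.705]
ft_force: [1.0, 4.7, -2.8]
opening: 0.0397
F_along 5.184584502225526 Y 110.53329948709312 F [ 0.65675124  5.14641345 -2.53745859] z 0.06872375987671744
```

```bash
python3 -m creep '[[0,0.005,0,0,0],[0,0.01,0,0,0],[0,0.01,0,0,0],[0.01,0.01,0,0,0],[0.015,0.01,0,0,0],[0.015,0.01,0,0,0],[0.015,0.01,0,0,0],[0.015,0.01,0,0,0]]' 45; python3 f.py
```

```text
time: 22.92
ee_pos: [0.4891, 0.0312, 0.0683]
eef_rot: [0.059, 0.704, -0.059, 0.705]
ft_force: [-0.3, 4.1, 1.4]
opening: 0.0396
F_along 4.149973319712542 Y 110.68095487390062 F [-0.13637571  4.22898282  2.03521011] z 0.06828706771369011
```

Fz has turned positive, so the bed carries the casting at TCP z = 0.0683 (0.0523 + 0.016). Releasing and lifting straight up.

```bash
python3 -m creep '[[0,0,0,0,60],[0,0,0,0,65],[0,0,0,0,65],[0,0,0,0,65],[0,0,0,0,65],[0,0,0,0,65],[-0.1,0,0,0,65],[-0.4,0,0,0,65]]'; python3 -m creep '[[-0.4,0,0,0,65],[-1,0,0,0,65],[-1.8,0.2,0,0,65],[-2.6,0.6,0,0,65],[-3.2,1.1,0,0,65],[-3.5,1.5,0,0,65],[-3.6,1.5,0,0,65],[-3.6,1.5,0,0,65]]'; python3 - <<'E'
from h import *
read_camera('wrist');p=read_camera('wrist');save(p,'w14.png')
q=read_camera('scene'); c=q['color'][170:270,190:345]; cv2.imwrite('pics/s14z.png',cv2.resize(c,None,fx=5,fy=5,interpolation=cv2.INTER_CUBIC)[:,:,::-1])
print(state()['ee_pos'],state()['joint_positions'].round(2))
E
```

```text
time: 23.73
ee_pos: [0.4872, 0.0313, 0.0825]
eef_rot: [0.059, 0.706, -0.059, 0.703]
ft_force: [-0.7, -0.9, -0.5]
opening: 0.0616
time: 24.4
ee_pos: [0.4997, 0.0909, 0.2304]
eef_rot: [0.059, 0.703, -0.058, 0.706]
ft_force: [1.1, 0.1, 0.3]
opening: 0.0614
[0.49799423 0.0898096  0.22662321] [ 0.07 -0.21  1.95 -0.    1.4   0.24]
```

View pics/w14.png

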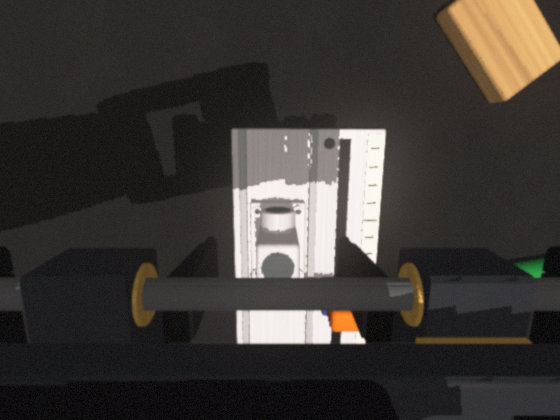

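View pics/s14z.png

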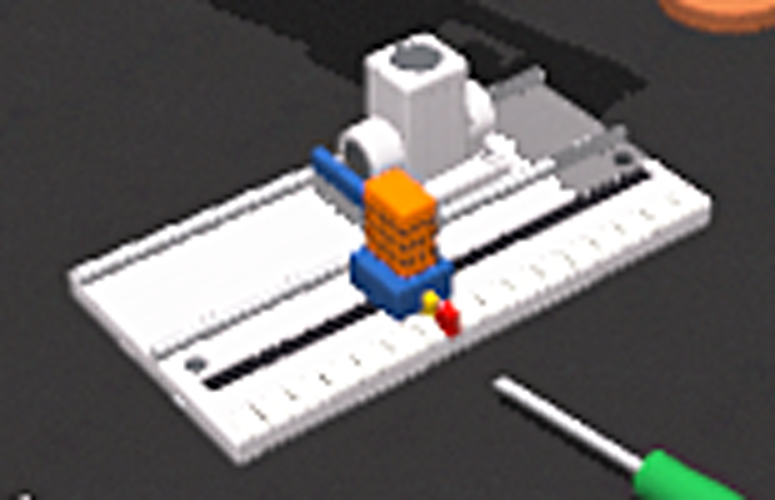

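The casting sits in the bed (wrist view, flange (250–303, 202–290)) and the stop looks unmoved in the scene view. A closer look from above at the stop and the butt joint.

```bash
python3 -m creep '[[0,-0.6,0.1,0,65],[0,-1.2,0.3,0,65],[0,-1.8,0.5,0,65],[0,-2.4,0.6,0,65],[0,-3,0.6,0,65],[0,-3.5,0.6,0,65],[0,-3.7,0.6,0,65],[0,-3.7,0.6,0,65]]'; python3 - <<'E'
from h import *
read_camera('wrist');read_camera('wrist');p=read_camera('wrist');save(p,'w15.png')
t=read_camera('top');save(t,'top15.png')
E
```

```text
time: 25.22
ee_pos: [0.4968, -0.0611, 0.2265]
eef_rot: [0.06, 0.705, -0.06, 0.704]
ft_force: [0.1, 0.4, 0.5]
opening: 0.0617
```

View pics/w15.png

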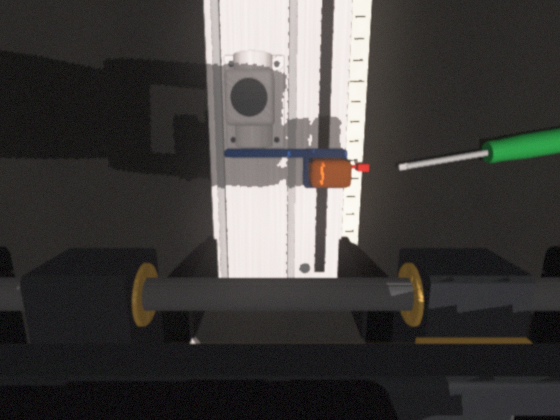

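```bash
python3 - <<'E'
from h import *
p=read_camera('wrist')
c=p['color'][135:190,215:375]; cv2.imwrite('pics/w16z.png',cv2.resize(c,None,fx=5,fy=5,interpolation=cv2.INTER_CUBIC)[:,:,::-1])
c=p['color'][45:165,200:300]; cv2.imwrite('pics/w16y.png',cv2.resize(c,None,fx=5,fy=5,interpolation=cv2.INTER_CUBIC)[:,:,::-1])
E
```

```text
(no output)
```

View pics/w16z.png

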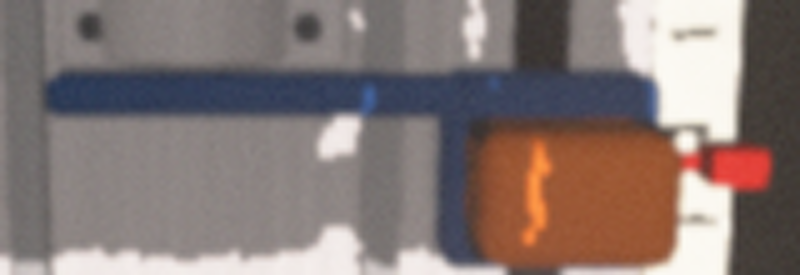

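View pics/w16y.png

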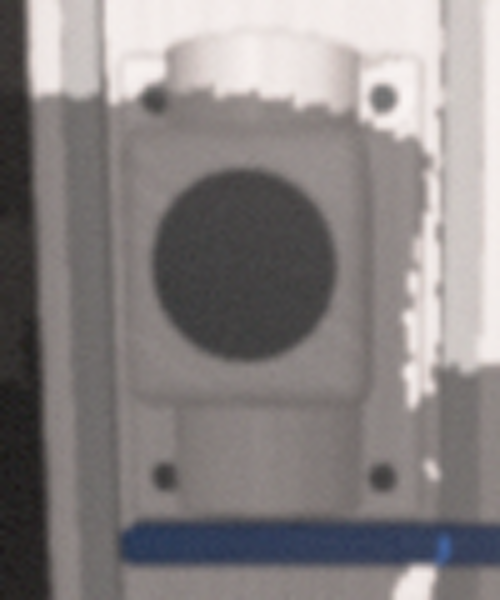

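The casting lies between the rails with its flange end at the blue arm (crop (240,520)). The pointer is hidden here, so I'll turn back to the earlier viewpoint.

```bash
python3 -m creep '[[0,0,0,1.2,65],[0,0,0.1,2.4,65],[0,0,0.2,3.6,65],[0,0.1,0.3,4.8,65],[0,0.1,0.4,6,65],[0,0.2,0.5,7.2,65],[0,0.2,0.5,8.4,65],[0,0.3,0.5,9.6,65]]';python3 -m creep '[[0,0,0,1.2,65],[0,0,0,2.4,65],[0,0,0,3.6,65],[0,0,0,4.8,65],[0,0,0,6,65],[0,0,0,7.2,65],[0,0,0,8.2,65],[0,0,0,8.4,65]]'; python3 - <<'E'
from h import *
read_camera('wrist');p=read_camera('wrist');p=read_camera('wrist');save(p,'w17.png')
c=p['color'][90:230,190:350]; cv2.imwrite('pics/w17z.png',cv2.resize(c,None,fx=4,fy=4,interpolation=cv2.INTER_CUBIC)[:,:,::-1])
s=state();print(s['ee_pos'])
pt=blob(p,(20,100,80),(35,255,255),(240,100,310,160)); r=blob(p,(0,150,80),(4,255,255),(240,80,310,150))
print(pt,r,YF@onz(p,pt['u'],pt['v'],.027),YF@onz(p,r['u'],r['v'],.032))
E
```

```text
time: 26.13
ee_pos: [0.5198, -0.0501, 0.2278]
eef_rot: [0.342, 0.619, -0.342, 0.619]
ft_force: [-0.6, -0.6, -0.2]
opening: 0.062
time: 26.8
ee_pos: [0.5197, -0.05, 0.2279]
eef_rot: [0.54, 0.456, -0.54, 0.456]
ft_force: [-0.1, 0.3, -0.4]
opening: 0.0618
[ 0.51962896 -0.05036466  0.22785273]
{'n': 32, 'u': np.float64(267.1875), 'v': np.float64(138.5625), 'bb': (np.int64(265), np.int64(270), np.int64(136), np.int64(141))} {'n': 89, 'u': np.float64(266.8314606741573), 'v': np.float64(122.6067415730337), 'bb': (np.int64(263), np.int64(270), np.int64(117), np.int64(131))} 0.04548946758075897 0.0455808986334566
```

View pics/w17.png

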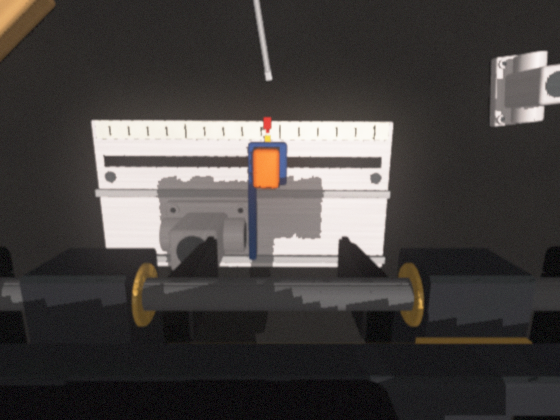

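View pics/w17z.png

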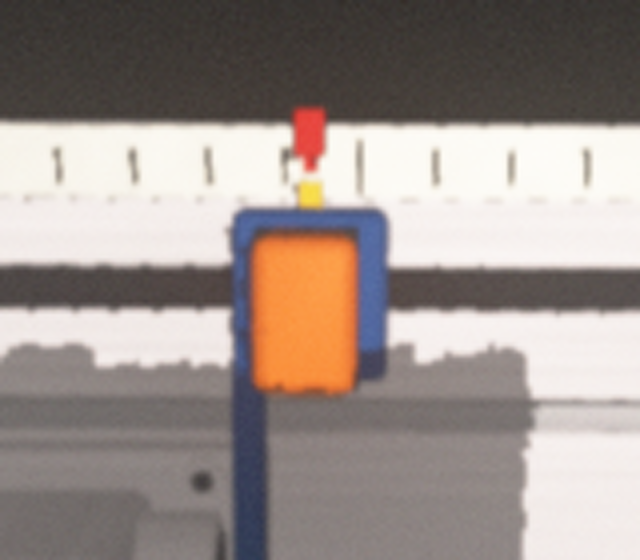

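```bash
python3 - <<'E'
from h import *
p=read_camera('wrist'); u,v=(202.5/4-.5+190,481.5/4-.5+90)
h=onz(p,u,v,.030); P=onz(p,267.19,138.56,.027)
for yw in (-.164,-.171):
    Y=np.array([-np.sin(yw),np.cos(yw),0]); print('gap mm',((h-P)@Y-.020-.00875)*1000)
E
```

```text
gap mm 0.9998365418201621
gap mm 0.4720655824851199
```

Pointer and marker agree to 0.1 mm. The flange-to-face gap computes to 0.5–1 mm, which is within the measuring error of contact. Handing in.

```bash
python3 -c "
from bench import *
print(finish_job(), state()['time'])"
```

```text
the job is handed in; nothing more can be done
the job is handed in; nothing more can be done
```

The stop is set on the red marker and the casting lies in the bed with its flange end against the stop. I handed the job in just after 27 s of the 64 s allowed.

- **Stop:** I gripped the orange grip, slid the stop about 95 mm along the track and let go. My last wrist picture, taken after the casting was down, put the pointer within about 0.1 mm of the marker.
- **Casting:** I took the largest of the three loose castings by its tower and lowered it between the rails. I moved it up to the steel face until contact showed: 2.6 N, then about 5 N, just under the roughly 6 N that moves the stop. Then I set it down and released it with the bed carrying its weight.
- **Butt joint:** The last picture-based estimate of the gap at the face was 0.5 to 1 mm, depending on which heading I used. The contact force says it touched. The pictures could not settle the difference: the blue arm hides the joint from above, and the calibration is only good to about 2 mm.
- **Heading:** My measurements of the fixture's heading differed slightly, -0.164 rad from the top camera and -0.171 from the wrist camera. I set the casting using -0.168.
- **Other things:** I touched nothing else on the bench. The objects that showed in the last pictures looked undisturbed, but I did not measure them again. The gripper was open and well clear when I handed in.

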